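# Put the blue and yellow paint jars back behind the lip of the paint ledge

## Robot

A 6-joint arm with a two-finger parallel gripper is mounted at the origin on the work surface. World frame = base frame: x ahead of the robot, y to its left, z up, the work surface at z = 0. Lengths are in m, angles in degrees, forces in N, time in s.
With the tool pointing down it reaches from about 0.4 to 0.825 m from the base axis. Payload 7 kg.
Tool frame: the origin (TCP) lies at the very end of the fingers, on their centre line; the grasp point (between the pads) lies 19 mm behind it; z points along the fingers, y is the line along which they close (so a half turn about z gives the same grasp; the last joint's range is limited). The gripper opens to 88 mm and grips with 3 to 60 N. Pads are 19 mm wide; open, the fingers measure 130 mm over their backs; the gripper's body (78 mm by 193 mm) begins 47 mm behind the grasp point.
Start: joints at [84.46, 20.546, 0.682, 0, -70.136, -16.507], TCP at [0.253, 0.626, 0.194] pointing down, gripper open.
Joint ranges: [-176.03, 176.03], [-82.01, 121.73], [-58.28, 71.71], [-173.87, 95.51], [-174.79, -0.11], [-173.66, 173.66]. Speed limits (degrees/s): [136.94, 136.94, 172.46, 180, 180, 180].

## Interface

Orientations are given as [roll, pitch, yaw] about the fixed x, y, z axes, in that order (R = Rz(yaw) Ry(pitch) Rx(roll)).
In Python, from plant import get_state, imaging, r, finder gives the robot as it stands.
- The arm moves only by the shell command python3 -m handwheel 'ROWS' [FORCE]. ROWS is JSON, a list of rows, each a list of 5 numbers: the closure, from 0 (fully open) to 1 (shut), then the shift along the world's x, y, z in cm, then the turn about the world's z in degrees. A call has 1 to 8 rows; each row is the pose to reach, as a shift and turn from the pose commanded when the call began; what a row does not reach only later rows make up. A row lasts 1/8 s, in which the tool goes at most 62.5 mm and 10.7 degrees, less where a joint would pass 70% of its speed; a pose out of reach is approached as far as the arm can. A call with a gripper value outside its range is refused whole. The fingers move at their own pace and stop on an object; FORCE is the grip in N (left out, the last holds). Time passes only in rows, so rows that repeat a pose let the fingers close. It gives the time, the measured TCP pose, the force, the opening and the grip force at its end, in the units of the state.
- get_state(): the state, without advancing time (a new reading comes with each control period).
- imaging.capture(name): name is "scene" or "top" or "wrist"; returns (picture, depth): 400x640x3 uint8, red, green, blue; 400x640 float32, m along the optical axis (not along the pixel's ray), 0 where there is no reading.
- imaging.get_calibration(name): a dict with "fx", "fy", "cx", "cy" (pixels), "rvec" (rotation vector, rad) and "tvec" (3), from world to camera coordinates, as OpenCV has them; the wrist camera has in their place "hand_eye" (4x4, takes a point from camera to tool coordinates, whose origin is the TCP and whose axes are the flange's). Camera axes: x right, y down, z forward; pixel columns grow to the right and rows downward; lengths in m; the calibration is good to about 2 mm. A picture is of the moment at which its call begins: read the wrist's pose just before it. get_calibration takes no time and is no camera call.
- r.close_job(): hands the job in; it is judged then, once.
Trained networks look in the newest picture that a camera, given by its name, has taken for a name from the list of things; names that differ only in an ending like _2 or _b are one class to them, and where a whole thing is asked for, a point or a joint stands for the part that bears it (a point fixed in the world has none). Each returns a list of dicts, best first, with "p" (0 to 1); they miss things now and then, are a little off and sometimes report something else, mostly with a low value. They report only what shows in the picture. A call takes as long as a camera call.
- finder.cut_out(camera, query): "region" (400x640 bool, what is visible of it) and "pixel" ([column, row] in pixels, amid what is visible of it).
The state is a dict: "time_s": time; "joints": joint angles; "qd": joint speeds; "joint_torque": joint torques, N m; "tcp_pos": TCP position; "eef_rot": TCP orientation; "contact_force": force on the tool from outside, world axes, zero at the start; "moment": the same for the moment, N m; "gripper_width": finger opening in m; "gripper_force": force on a finger pad.
Only numpy, scipy, OpenCV 4.12 (cv2) and the standard library are available. Lean on these libraries where they do the work, as an engineer would, in place of code of your own. Each camera call takes 0.05 s, during which the arm holds its last target. There are 200 camera calls.

## Task

Painting for today goes on in red only: put the blue-lidded and the yellow-lidded paint jars back on the wooden paint ledge, lifted over its front lip and standing upright on the ledge's floor side by side, in either order. They are glass, so let go of each only when it stands on the ledge or is just above it, never letting it fall further than about 2 cm. Leave the red-lidded jar standing where it is.

Things in the scene. Friction and masses are not known exactly. Their poses are not given: they have to be found in the camera images.
- jar_blue: upright closed glass paint jar, plain cylinder 53 mm in diameter and 76 mm tall, blue paint showing through the glass and a blue lid (the top 19 mm, same diameter), white paper label round the body; about 0.2 kg, loose, rigid; origin at the centre of its underside, z up through the lid
- jar_yellow: upright closed glass paint jar, plain cylinder 53 mm in diameter and 76 mm tall, yellow paint showing through the glass and a yellow lid (the top 19 mm, same diameter), white paper label round the body; about 0.2 kg, loose, rigid; origin at the centre of its underside, z up through the lid
- jar_red: upright closed glass paint jar, plain cylinder 53 mm in diameter and 76 mm tall, red paint showing through the glass and a red lid (the top 19 mm, same diameter), white paper label round the body; about 0.2 kg, loose, rigid; origin at the centre of its underside, z up through the lid; to be left alone
- ledge: wooden paint ledge fixed to the desk; origin: centre of its underside on the desk; z up, x from front lip to back board, y along it. Outside 110 (x) by 300 (y) mm. Floor: flat board 25 mm above the desk, 90 by 280 mm inside, centred, empty at the start. Walls 10 mm thick: dark front lip (-x) and both ends reach 60 mm above the desk, back board (+x) 80 mm. A mug 85 mm tall and a brush lie nearby

How it is judged (in metres and radians):
At the end, for the whole second after the job is handed in: The blue and the yellow jar both stand at rest and upright (within 10 degrees) on the floor of the ledge, inside its four walls (undersides within 6 mm of the floor height); the red jar stands upright within 30 mm of where it started (x of jar_blue in the frame of ledge between -0.024 and 0.024 m and y of jar_blue in the frame of ledge between -0.12 and 0.12 m and z of jar_blue in the frame of ledge between 0.02 and 0.031 m and angle between each of jar_blue, jar_yellow, jar_red's own z axis and vertical below 0.17 rad and linear speed of each of jar_blue, jar_yellow below 0.03 m/s and x of jar_yellow in the frame of ledge between -0.024 and 0.024 m and y of jar_yellow in the frame of ledge between -0.12 and 0.12 m and z of jar_yellow in the frame of ledge between 0.02 and 0.031 m and distance of jar_red from where it was at the start of the episode below 0.03 m); the robot touches nothing.
It fails at once if the blue jar falls freely or is flung (faster than 0.8 m/s with no finger on it, a fall of over 3 cm) (contact force between the fingers and jar_blue below 0.05 N and linear speed of jar_blue above 0.8 m/s).
It fails at once if the yellow jar falls freely or is flung (faster than 0.8 m/s with no finger on it, a fall of over 3 cm) (contact force between the fingers and jar_yellow below 0.05 N and linear speed of jar_yellow above 0.8 m/s).
It fails at once if the red jar is moved more than 30 mm (distance of jar_red from where it was at the start of the episode above 0.03 m).
It also fails if it takes over 64 s, if anything falls off the work surface, if the arm or the gripper's body presses on something with over 40 N, if the wrist force passes 120 N, or if a joint passes its speed limit or range.

## Working session

There is one attempt and no reset: what is moved stays moved. The work goes in short steps, Python scripts to look and compute and a shell command to move; the robot and the scene stay as the last step left them, time stands still between calls to the robot, and variables do not carry over. Pictures are saved under pics/ and viewed, at most 10 in all, crops included, and the job is handed in when it is done.

```bash
mkdir -p pics; cat > h.py <<'E'
import numpy as np, cv2
from plant import get_state, imaging, r, finder
def pts(cam, depth, mask):
    c=imaging.get_calibration(cam); v,u=np.nonzero(mask&(depth>0)); d=depth[v,u]
    P=np.c_[(u-c["cx"])/c["fx"]*d,(v-c["cy"])/c["fy"]*d,d]
    R=cv2.Rodrigues(np.array(c["rvec"],float))[0]
    return (P-np.array(c["tvec"]).ravel())@R
E
python3 - <<'E'
from h import *
s=get_state(); print(s["time_s"],s["tcp_pos"],s["eef_rot"],s["gripper_width"])
for cam in("top","scene"):
    im,d=imaging.capture(cam); cv2.imwrite(f"pics/{cam}0.png",im[:,:,::-1])
    for q in("jar_blue","jar_yellow","jar_red","ledge"):
        for f in finder.cut_out(cam,q)[:2]:
            P=pts(cam,d,f["region"]); 
            if len(P)<20: continue
            z=np.percentile(P[:,2],97); T=P[abs(P[:,2]-z)<.008]
            print(cam,q,round(f["p"],2),f["pixel"],len(P),"z",z.round(3),"top med",np.median(T,0).round(3),"mid",((T.min(0)+T.max(0))/2).round(3),"minrect",[np.round(x,3) for x in cv2.minAreaRect(P[P[:,2]>.015][:,:2].astype(np.float32))])
E
```

```text
0.0 [0.25319588 0.62515475 0.19323998] [ 1.79908238e+02 -7.17085762e-03 -2.20548101e+01] 0.08778862656889341
top jar_blue 0.64 [326.8, 225.2] 483 z 0.081 top med [ 0.484 -0.097  0.077] mid [ 0.485 -0.097  0.077] minrect [array([ 0.484, -0.096]), array([0.05, 0.05]), np.float64(89.284)]
top jar_blue 0.38 [429.2, 197.1] 569 z 0.08 top med [ 0.545 -0.329  0.077] mid [ 0.545 -0.33   0.077] minrect [array([ 0.545, -0.329]), array([0.05 , 0.053]), np.float64(29.017)]
top jar_yellow 0.86 [428.4, 195.5] 616 z 0.08 top med [ 0.545 -0.329  0.077] mid [ 0.545 -0.33   0.077] minrect [array([ 0.545, -0.329]), array([0.053, 0.051]), np.float64(84.244)]
top jar_red 0.59 [373.7, 222.2] 540 z 0.081 top med [ 0.482 -0.205  0.077] mid [ 0.482 -0.205  0.079] minrect [array([ 0.482, -0.205]), array([0.05 , 0.052]), np.float64(27.166)]
top ledge 0.62 [192.6, 191.7] 7363 z 0.081 top med [0.601 0.194 0.081] mid [0.601 0.192 0.08 ] minrect [array([0.551, 0.2  ]), array([0.301, 0.111]), np.float64(81.099)]
scene jar_blue 0.65 [289.8, 207.8] 740 z 0.079 top med [ 0.489 -0.101  0.078] mid [ 0.487 -0.101  0.076] minrect [array([ 0.488, -0.101]), array([0.052, 0.05 ]), np.float64(13.757)]
scene jar_yellow 0.97 [220.9, 282.5] 1001 z 0.079 top med [ 0.55  -0.332  0.077] mid [ 0.549 -0.331  0.076] minrect [array([ 0.548, -0.331]), array([0.052, 0.053]), np.float64(36.973)]
scene jar_red 0.92 [250.9, 230.0] 839 z 0.079 top med [ 0.487 -0.207  0.077] mid [ 0.485 -0.207  0.076] minrect [array([ 0.486, -0.207]), array([0.052, 0.053]), np.float64(46.075)]
scene ledge 0.6 [389.1, 164.2] 5117 z 0.082 top med [0.601 0.173 0.081] mid [0.602 0.188 0.079] minrect [array([0.553, 0.199]), array([0.303, 0.113]), np.float64(81.114)]
```

```bash
python3 -c "
import cv2;cv2.imwrite('pics/top1.png',cv2.imread('pics/top0.png')[80:330,80:500])"
```

```text
(no output)
```

View pics/top0.png

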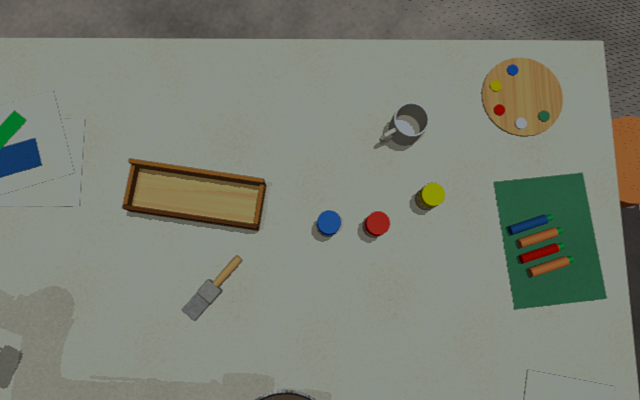

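```bash
python3 - <<'E'
from h import *
im,d=imaging.capture("top")
P=pts("top",d,np.ones(d.shape,bool))
Q=P[(P[:,2]>.012)&(P[:,0]>.35)&(P[:,0]<.8)&(abs(P[:,1])<.6)]
# ledge axis candidates, occupancy map for non-ledge things
g=np.zeros((45,120));
ix=((Q[:,0]-.35)/.01).astype(int).clip(0,44); iy=((Q[:,1]+.6)/.01).astype(int).clip(0,119)
np.maximum.at(g,(ix,iy),Q[:,2])
n,l,st,c=cv2.connectedComponentsWithStats((g>0).astype(np.uint8))
for i in range(1,n):
    if st[i,4]>3: print("x",.35+st[i,1]*.01,.35+(st[i,1]+st[i,3])*.01,"y",-.6+st[i,0]*.01,-.6+(st[i,0]+st[i,2])*.01,"zmax",g[l==i].max().round(3))
E
```

```text
x 0.36 0.51 y -0.6 -0.51 zmax 0.031
x 0.35 0.42 y 0.09000000000000008 0.19000000000000006 zmax 0.026
x 0.44999999999999996 0.51 y -0.24 -0.16999999999999998 zmax 0.084
x 0.44999999999999996 0.52 y -0.12999999999999995 -0.06999999999999995 zmax 0.084
x 0.47 0.63 y 0.040000000000000036 0.36 zmax 0.087
x 0.51 0.58 y -0.36 -0.3 zmax 0.083
x 0.6699999999999999 0.76 y -0.32999999999999996 -0.20999999999999996 zmax 0.093
x 0.7 0.74 y -0.57 -0.5499999999999999 zmax 0.015
x 0.75 0.78 y -0.53 -0.48 zmax 0.014
```

The top view shows the blue lid at (328,223), red at (376,224) and yellow at (431,196). The ledge is centred at (195,193) with its lip facing the robot, and the mug is at (408,122). This agrees with the finder's fits, which put the ledge at about (0.552, 0.200) with yaw −8.9°. I'll go above blue.

```bash
python3 -m handwheel '[[0,6,-5,0,6.6],[0,11.7,-10,0,13.2],[0,11.7,-15,0,13.2],[0,11.7,-20,0,13.2],[0,11.7,-25,0,13.2],[0,11.7,-30,0,13.2],[0,11.7,-36,0,13.2],[0,11.7,-36,0,13.2]]' 20
```

```text
time_s: 1.55
tcp_pos: [0.3699, 0.2625, 0.1948]
eef_rot: [-179.9, -0.0, -9.0]
contact_force: [0.4, 0.3, 0.6]
gripper_width: 0.0876
gripper_force: 0.0
```

```bash
python3 -m handwheel '[[0,2,-6,0,0],[0,4,-12,0,0],[0,6,-18,0,0],[0,8,-24,0,0],[0,10,-30,0,0],[0,11.7,-36.1,0,0],[0,11.7,-36.1,0,0],[0,11.7,-36.1,0,0]]'; python3 - <<'E'
from h import *
s=get_state(); im,d=imaging.capture("wrist"); cv2.imwrite("pics/w1.png",im[:,:,::-1])
from scipy.spatial.transform import Rotation as R
c=imaging.get_calibration("wrist"); H=np.array(c["hand_eye"]); print(s["tcp_pos"])
for q in("jar_blue","jar_red"):
  for f in finder.cut_out("wrist",q)[:2]:
    v,u=np.nonzero(f["region"]&(d>0)); z=d[v,u]
    P=np.c_[(u-c["cx"])/c["fx"]*z,(v-c["cy"])/c["fy"]*z,z]@H[:3,:3].T+H[:3,3]
    P=P@R.from_euler("xyz",s["eef_rot"],degrees=True).as_matrix().T+s["tcp_pos"]
    T=P[P[:,2]>.07]; print(q,f["p"],f["pixel"],len(T),T.min(0).round(3),T.max(0).round(3),np.round(cv2.minEnclosingCircle(T[:,:2].astype(np.float32))[0],3))
E
```

```text
time_s: 2.55
tcp_pos: [0.4875, -0.0956, 0.1939]
eef_rot: [180.0, 0.0, -8.9]
contact_force: [-0.1, 0.9, -0.1]
gripper_width: 0.0876
gripper_force: 0.0
[ 0.4874983  -0.09560485  0.19389019]
jar_blue 0.82 [326.2, 189.6] 1840 [ 0.461 -0.124  0.07 ] [ 0.512 -0.072  0.078] [ 0.486 -0.098]
jar_blue 0.44 [102.0, 170.8] 1751 [0.574 0.043 0.07 ] [0.609 0.213 0.082] [0.59  0.128]
jar_red 0.95 [420.1, 174.7] 1935 [ 0.458 -0.231  0.07 ] [ 0.51  -0.179  0.078] [ 0.484 -0.205]
```

View pics/w1.png

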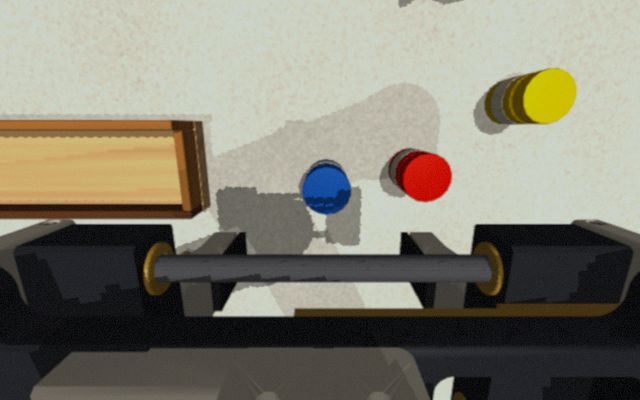

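The wrist view shows the blue lid at (326,190) and red at (420,175), clear of the fingers' path. Blue is at (0.486, −0.098), within 2 mm of the tool's x and y. Descending to grip.

```bash
python3 -m handwheel '[[0,-0.1,-0.2,-4,0],[0,-0.1,-0.2,-8,0],[0,-0.1,-0.2,-12,0],[0,-0.1,-0.2,-14,0],[0,-0.1,-0.2,-15.8,0],[0,-0.1,-0.2,-15.8,0],[0,-0.1,-0.2,-15.8,0]]' 20 && python3 -m handwheel '[[1,0,0,0,0],[1,0,0,0,0],[1,0,0,0,0],[1,0,0,0,0],[1,0,0,0,0],[1,0,0,0,0],[1,0,0,0,0],[1,0,0,0,0]]' 20
```

```text
time_s: 3.58
tcp_pos: [0.4871, -0.0965, 0.037]
eef_rot: [-180.0, -0.1, -8.7]
contact_force: [-0.4, -0.5, -0.4]
gripper_width: 0.0876
gripper_force: 0.0
time_s: 4.58
tcp_pos: [0.4865, -0.0975, 0.0363]
eef_rot: [180.0, -0.0, -8.8]
contact_force: [-0.2, -2.2, 3.6]
gripper_width: 0.0524
gripper_force: 20.0
```

```bash
python3 -m handwheel '[[1,0,0,3,0],[1,0,0,7,0],[1,0,0,12,0],[1,0,0,12,0]]' && python3 -m handwheel '[[1,1,4,0,0],[1,2,9,0,0],[1,3,14,0,0],[1,4,19,0,0],[1,5,24,0,0],[1,6,29,0,0],[1,7,33,0,0],[1,7.6,36.1,0,0]]'; python3 -m handwheel '[[1,0,0,0,0],[1,0,0,0,0]]'
python3 - <<'E'
from h import *
for cam in ("top","scene"):
  im,d=imaging.capture(cam); cv2.imwrite(f"pics/{cam}2.png",im[:,:,::-1])
  for f in finder.cut_out(cam,"jar_blue")[:2]:
    P=pts(cam,d,f["region"]); print(cam,f["p"],f["pixel"],len(P),np.median(P,0).round(3),P.min(0).round(3),P.max(0).round(3))
E
```

```text
time_s: 5.08
tcp_pos: [0.4888, -0.0969, 0.1596]
eef_rot: [-179.9, -0.4, -8.8]
contact_force: [-0.4, -0.3, -2.9]
gripper_width: 0.0521
gripper_force: 20.0
time_s: 6.08
tcp_pos: [0.5615, 0.2652, 0.1538]
eef_rot: [179.9, 0.1, -8.8]
contact_force: [-0.1, -0.9, -1.6]
gripper_width: 0.0518
gripper_force: 20.0
time_s: 6.32
tcp_pos: [0.5614, 0.2631, 0.1546]
eef_rot: [179.9, 0.1, -8.8]
contact_force: [-0.3, -0.5, -2.8]
gripper_width: 0.0521
gripper_force: 20.0
scene 0.94 [423.7, 114.2] 707 [0.573 0.245 0.169] [0.401 0.22  0.001] [0.59  0.551 0.224]
```

View pics/scene2.png

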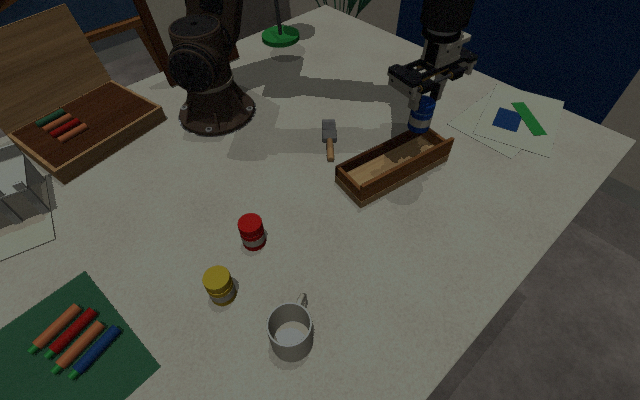

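The scene view shows the blue jar (423,115) held upright above the far half of the ledge (395,160), with red (252,232) and yellow (220,285) untouched. Lowering it to about 1 mm above the floor.

```bash
python3 -m handwheel '[[1,0,0,-3,0],[1,0,0,-5.5,0],[1,0,0,-7.5,0],[1,0,0,-8.6,0],[1,0,0,-9.2,0],[1,0,0,-9.2,0],[1,0,0,-9.2,0]]'
```

```text
time_s: 7.4
tcp_pos: [0.5629, 0.2639, 0.065]
eef_rot: [-179.9, -0.1, -8.8]
contact_force: [-0.6, 0.2, -2.5]
gripper_width: 0.0524
gripper_force: 20.0
```

```bash
python3 -m handwheel '[[1,0,0,-0.2,0],[1,0,0,-0.3,0],[1,0,0,-0.3,0]]'
```

```text
time_s: 7.78
tcp_pos: [0.5626, 0.2637, 0.0614]
eef_rot: [-180.0, -0.0, -8.8]
contact_force: [0.0, 0.3, -0.8]
gripper_width: 0.052
gripper_force: 20.0
```

```bash
python3 -m handwheel '[[0,0,0,0,0],[0,0,0,0,0],[0,0,0,0,0],[0,0,0,0,0],[0,0,0,0,0],[0,0,0,0,0]]' && python3 -m handwheel '[[0,0,0,4,0],[0,0,0,8,0],[0,0,0,13,0],[0,0,-5,13,0],[0,0,-11,13,0],[0,0,-17,13,0],[0,0,-23,13,0],[0,0,-29,13,0]]'; python3 - <<'E'
from h import *
im,d=imaging.capture("top")
for q in("jar_blue","jar_red","jar_yellow"):
  for f in finder.cut_out("top",q)[:2]:
    P=pts("top",d,f["region"]); print(q,f["p"],f["pixel"],len(P),np.median(P,0).round(3),P.min(0).round(3),P.max(0).round(3))
E
```

```text
time_s: 8.52
tcp_pos: [0.5624, 0.2636, 0.0612]
eef_rot: [-180.0, -0.0, -8.8]
contact_force: [-0.2, 0.7, -0.3]
gripper_width: 0.0874
gripper_force: 0.0
time_s: 9.52
tcp_pos: [0.5621, -0.0282, 0.1915]
eef_rot: [-180.0, -0.0, -8.8]
contact_force: [1.0, -0.6, -0.2]
gripper_width: 0.0881
gripper_force: 0.0
jar_red 0.91 [373.0, 222.5] 542 [ 0.48  -0.201  0.076] [ 0.456 -0.23  -0.001] [ 0.508 -0.178  0.083]
jar_yellow 0.65 [428.5, 195.6] 639 [ 0.543 -0.323  0.075] [ 0.52  -0.379 -0.004] [ 0.587 -0.302  0.083]
```

```bash
python3 -m handwheel '[[0,0,-5,0,0],[0,-0.5,-10,0,0],[0,-1,-16,0,0],[0,-1.5,-22,0,0],[0,-1.5,-27,0,0],[0,-1.5,-30.3,0,0],[0,-1.5,-30.3,0,0],[0,-1.5,-30.3,0,0]]'; python3 - <<'E'
from h import *
s=get_state(); im,d=imaging.capture("wrist"); cv2.imwrite("pics/w2.png",im[:,:,::-1])
from scipy.spatial.transform import Rotation as R
c=imaging.get_calibration("wrist"); H=np.array(c["hand_eye"]); print(s["tcp_pos"])
for q in("jar_yellow","jar_red"):
  for f in finder.cut_out("wrist",q)[:2]:
    v,u=np.nonzero(f["region"]&(d>0)); z=d[v,u]
    P=np.c_[(u-c["cx"])/c["fx"]*z,(v-c["cy"])/c["fy"]*z,z]@H[:3,:3].T+H[:3,3]
    P=P@R.from_euler("xyz",s["eef_rot"],degrees=True).as_matrix().T+s["tcp_pos"]
    T=P[P[:,2]>.07]; print(q,f["p"],f["pixel"],len(T),T.min(0).round(3),T.max(0).round(3),np.round(cv2.minEnclosingCircle(T[:,:2].astype(np.float32))[0],3))
im,d=imaging.capture("top"); cv2.imwrite("pics/top3.png",im[:,:,::-1])
for f in finder.cut_out("top","jar_blue")[:2]:
    P=pts("top",d,f["region"]); print(f["p"],f["pixel"],len(P),np.median(P,0).round(3),P.min(0).round(3),P.max(0).round(3))
E
```

```text
time_s: 10.72
tcp_pos: [0.5478, -0.3282, 0.1909]
eef_rot: [-180.0, 0.0, -8.8]
contact_force: [0.1, 0.7, 0.2]
gripper_width: 0.0877
gripper_force: 0.0
[ 0.54784516 -0.32821495  0.19087624]
jar_yellow 0.59 [324.2, 190.1] 1875 [ 0.52  -0.356  0.07 ] [ 0.573 -0.304  0.079] [ 0.547 -0.33 ]Traceback (most recent call last):
  File "<stdin>", line 10, in <module>
    return umr_minimum(a, axis, None, out, keepdims, initial, where)
ValueError: zero-size array to reduction operation minimum which has no identity
```

```bash
python3 -m handwheel '[[0,-0.1,-0.2,-4,0],[0,-0.1,-0.2,-8,0],[0,-0.1,-0.2,-12,0],[0,-0.1,-0.2,-14,0],[0,-0.1,-0.2,-15.5,0],[0,-0.1,-0.2,-15.5,0],[0,-0.1,-0.2,-15.5,0]]' 20 && python3 -m handwheel '[[1,0,0,0,0],[1,0,0,0,0],[1,0,0,0,0],[1,0,0,0,0],[1,0,0,0,0],[1,0,0,0,0],[1,0,0,0,0],[1,0,0,0,0]]' 20
python3 - <<'E'
from h import *
im,d=imaging.capture("top"); cv2.imwrite("pics/top3.png",im[:,:,::-1])
for q in("jar_blue","ledge"):
  for f in finder.cut_out("top",q)[:2]:
    P=pts("top",d,f["region"]); print(q,f["p"],f["pixel"],len(P),np.median(P,0).round(3),P.min(0).round(3),P.max(0).round(3),cv2.minAreaRect(P[P[:,2]>.015][:,:2].astype(np.float32)))
E
```

```text
time_s: 11.75
tcp_pos: [0.5472, -0.3314, 0.0373]
eef_rot: [180.0, -0.1, -8.8]
contact_force: [-0.7, 0.0, 0.2]
gripper_width: 0.0875
gripper_force: 0.0
time_s: 12.75
tcp_pos: [0.5464, -0.3314, 0.0362]
eef_rot: [180.0, -0.0, -8.8]
contact_force: [-0.1, 1.4, 2.4]
gripper_width: 0.0522
gripper_force: 20.0
jar_blue 0.86 [162.5, 189.5] 710 [0.557 0.256 0.101] [0.535 0.236 0.021] [0.604 0.314 0.108] ((0.568164050579071, 0.2739376425743103), (0.07979258894920349, 0.05545125901699066), 52.4254150390625)
ledge 0.93 [199.0, 198.0] 6596 [0.552 0.188 0.028] [ 0.474  0.044 -0.004] [0.647 0.37  0.107] ((0.5514556765556335, 0.20053556561470032), (0.30172133445739746, 0.1105017215013504), 81.05430603027344)
```

View pics/top3.png

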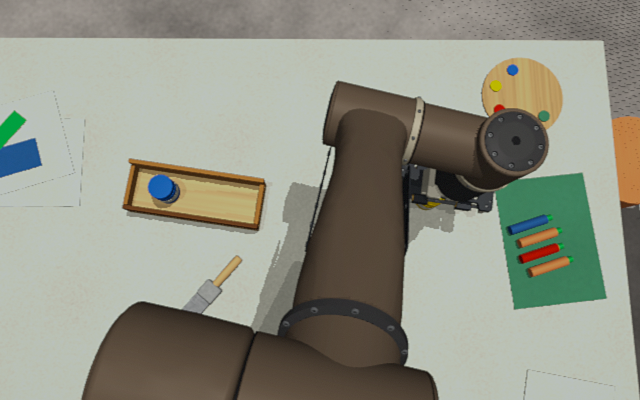

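The top view shows blue (162,188) standing upright in the ledge, with its lid at z ≈ 0.101, which is floor plus 76 mm as expected. Yellow is gripped, so I'll lift and carry it.

```bash
python3 -m handwheel '[[1,0,0,3,0],[1,0,0,7,0],[1,0,0,12,0],[1,0,0,12,0],[1,0,4,12,0],[1,0,8,12,0],[1,0,13,12,0],[1,0,18,12,0]]' && python3 -m handwheel '[[1,0,5,0,0],[1,0,10,0,0],[1,0,15,0,0],[1,0,20,0,0],[1,-0.2,24,0,0],[1,-0.4,27,0,0],[1,-0.4,28.6,0,0],[1,-0.4,28.6,0,0]]' && python3 -m handwheel '[[1,0,0,0,0],[1,0,0,-3,0],[1,0,0,-5.5,0],[1,0,0,-7.5,0],[1,0,0,-8.6,0],[1,0,0,-9.0,0],[1,0,0,-9.0,0],[1,0,0,-9.0,0]]'
```

```text
time_s: 13.9
tcp_pos: [0.5452, -0.1499, 0.1547]
eef_rot: [-180.0, 0.1, -8.9]
contact_force: [2.1, -0.3, -2.8]
gripper_width: 0.0524
gripper_force: 20.0
time_s: 14.9
tcp_pos: [0.5419, 0.1351, 0.1552]
eef_rot: [180.0, 0.1, -8.8]
contact_force: [0.4, -0.6, -2.7]
gripper_width: 0.0523
gripper_force: 20.0
time_s: 15.9
tcp_pos: [0.5429, 0.1348, 0.0669]
eef_rot: [-180.0, -0.1, -8.8]
contact_force: [0.1, -0.1, -3.0]
gripper_width: 0.0522
gripper_force: 20.0
```

```bash
python3 -m handwheel '[[1,0,0,-0.2,0],[1,0,0,-0.4,0],[1,0,0,-0.5,0],[1,0,0,-0.5,0]]'
```

```text
time_s: 16.4
tcp_pos: [0.5424, 0.1346, 0.0612]
eef_rot: [-180.0, -0.0, -8.8]
contact_force: [-0.7, 1.0, -0.3]
gripper_width: 0.0519
gripper_force: 20.0
```

Weight is off the gripper. Releasing and retreating.

```bash
python3 -m handwheel '[[0,0,0,0,0],[0,0,0,0,0],[0,0,0,0,0],[0,0,0,0,0],[0,0,0,0,0],[0,0,0,0,0]]' && python3 -m handwheel '[[0,0,0,4,0],[0,0,0,8,0],[0,0,0,13,0],[0,0,-5,13,0],[0,0,-11,13,0],[0,0,-16,13,0],[0,0,-21,13,0],[0,0,-21,13,0]]'; python3 -m handwheel '[[0,0,-6,0,0],[0,0,-12,0,0],[0,0,-18,0,0],[0,0,-24,0,0],[0,0,-24,0,0]]'; python3 - <<'E'
from h import *
for cam in ("top","scene"):
  im,d=imaging.capture(cam); cv2.imwrite(f"pics/{cam}4.png",im[:,:,::-1])
  for q in("jar_blue","jar_yellow","jar_red"):
    for f in finder.cut_out(cam,q)[:1]:
      P=pts(cam,d,f["region"]); P=P[P[:,2]>np.percentile(P[:,2],97)-.008]; m=np.median(P,0); b=np.radians(-8.9); e=m[:2]-[.552,.1995]
      print(cam,q,round(f["p"],2),f["pixel"],m.round(3),"ledge xy",np.round([e@[np.cos(b),np.sin(b)],e@[-np.sin(b),np.cos(b)]],3))
E
```

```text
time_s: 17.15
tcp_pos: [0.5424, 0.1346, 0.0612]
eef_rot: [-180.0, 0.0, -8.8]
contact_force: [-0.4, -0.3, 0.1]
gripper_width: 0.0871
gripper_force: 0.0
time_s: 18.15
tcp_pos: [0.5419, -0.0782, 0.1911]
eef_rot: [180.0, 0.0, -9.1]
contact_force: [-0.0, 0.3, -1.0]
gripper_width: 0.0879
gripper_force: 0.0
time_s: 18.77
tcp_pos: [0.5419, -0.3183, 0.1902]
eef_rot: [180.0, 0.1, -9.1]
contact_force: [0.7, 1.4, -1.1]
gripper_width: 0.0877
gripper_force: 0.0
top jar_blue 0.95 [161.3, 192.2] [0.561 0.262 0.102] ledge xy [-0.     0.063]
top jar_yellow 0.93 [223.1, 197.3] [0.541 0.136 0.102] ledge xy [-0.001 -0.065]
scene jar_blue 0.83 [413.5, 141.0] [0.564 0.258 0.103] ledge xy [0.003 0.06 ]
scene jar_yellow 0.82 [376.3, 159.2] [0.545 0.131 0.103] ledge xy [ 0.004 -0.069]
scene jar_red 0.89 [249.4, 230.0] [ 0.487 -0.208  0.078] ledge xy [-0.001 -0.413]
```

View pics/scene4.png

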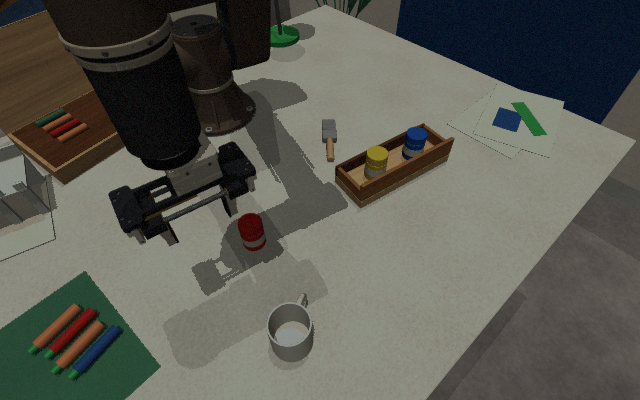

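The final scene view shows yellow (376,160) and blue (415,142) upright in the ledge and red (252,232) unmoved. The gripper touches nothing.

```bash
python3 -c "from plant import r; print(r.close_job())"
```

```text
the job is handed in; nothing more can be done
None
```

The blue and yellow jars stand upright side by side on the ledge floor, the red jar is where it started, and the job was handed in at about 19 s; no verdict came back.

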